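# Return microscope optics to their rest trays

### The arm

A 7-joint arm with a two-finger parallel gripper is mounted at the origin on the work surface. World frame = base frame: x ahead of the robot, y to its left, z up, the work surface at z = 0. Lengths are in m, angles in rad, forces in N, time in s.
With the tool pointing down it reaches from about 0.35 to 0.9 m from the base axis. Payload 8.1 kg.
Tool frame: the origin (TCP) lies at the very end of the fingers, on their centre line; the grasp point (between the pads) lies 19 mm behind it; z points along the fingers, x is the direction in which the jaws open and shut, and the axes are right-handed (so a half turn about z gives the same grasp; the last joint's range is limited). The gripper opens to 92 mm and grips with 3 to 60 N. Pads are 19 mm wide; open, the fingers measure 130 mm over their backs; the gripper's body (75 mm by 190 mm) begins 47 mm behind the grasp point.
Start: joints at [-1.376, 0.434, 0.025, 1.573, -0.012, 1.134, -0.075], TCP at [0.183, 0.597, 0.227] pointing down, gripper open.
Joint ranges: [-2.62, 2.62], [-0.44, 2.09], [-1.27, 1.32], [0.08, 2.57], [-1.32, 4.46], [0.12, 2], [-2.74, 2.74]. Speed limits (rad/s): [2.22, 2.22, 3.01, 3.01, 3.14, 3.14, 3.14].

### API

Orientations are given as a rotation vector (axis times angle).
In Python, from cell import status, viewer, arm gives the robot as it stands.
- The arm moves only by the tool jog_arm, never from a script. Its argument "commands" is text: rows parted by semicolons, each of 7 numbers parted by spaces: the closure, from -1 (fully open) to 1 (shut), then the shift along the world's x, y, z normalised to -1 to 1, where 1 is 0.3 m, then the turn, a rotation vector about the world's x, y, z normalised to -1 to 1, where 1 is 2 pi rad. In form: jaw dx dy dz wx wy wz; .... A call has exactly 5 rows; each row shifts and turns the commanded pose from where the row before left it; what a row does not reach is not made up. A row lasts 1/10 s, in which the tool goes at most 50 mm and 8.59 degrees, less where a joint would pass 70% of its speed; a pose out of reach is approached as far as the arm can. A call with a number of a shift or a turn outside -1 to 1 is refused whole. A call with a gripper value outside its range is refused whole. The fingers move at their own pace and stop on an object; "force" is the grip in N (left out, the last holds). Time passes only in rows, so rows that do not move let the fingers close, or fill a call up. It gives the time, the measured TCP pose, the force and the opening at its end, in the units of the state.
- status.observe(): the state, without advancing time (a new reading comes with each control period).
- viewer.get_image(name): name is "side" or "top"; returns a dict with "pixels" (480x640x3 uint8, red, green, blue), "z_map" (480x640 float32, m along the optical axis (not along the pixel's ray), 0 where there is no reading), "camera_matrix" (3x3 intrinsics, pixels), "R" (3x3) and "t" (3): a world point X has camera coordinates R X + t. Camera axes: x right, y down, z forward; pixel columns grow to the right and rows downward; lengths in m; the calibration is good to about 2 mm. A picture is of the moment at which its call begins.
- arm.sign_off(): hands the job in, once; it reports no verdict.
The state is a dict: "clock": time; "joints": joint angles; "dq": joint speeds; "joint_efforts": joint torques, N m; "position": TCP position; "ee_rot": TCP orientation; "force": force on the tool from outside, world axes, zero at the start; "ft_torque": the same for the moment, N m; "width": opening from 0.0 (shut) to 1.0 (fully open).
Only numpy, scipy, OpenCV 4.12 (cv2) and the standard library are available. Lean on these libraries where they do the work, as an engineer would, in place of code of your own. Each camera call takes 0.05 s, during which the arm holds its last target. There are 200 camera calls.

### The job

Put the four loose microscope parts away, each upright as it stands now in the rest tray that has its shape and size: the objective and the condenser in the small and the large round tray, the filter block in the short oblong tray, the prism slider in the long one, lined up with it. Each must sit flat on its tray's floor, inside the rim; set them down gently, do not drop them, and leave the cleaner bottle and the mouse where they are.

Things in the scene. Friction and masses are not known exactly. Their poses are not given: they have to be found in the camera images.
- objective_center (a point): Microscope objective lens: upright steel barrel, 30 mm diameter and straight from its foot to 40 mm up, then tapering to a 15 mm nose; 56 mm tall overall. About 0.12 kg. The point is on its axis, half-way up (28 mm above its underside); z up along the axis. It starts standing on the bench.
- condenser_center (a point): Microscope condenser: upright black cylinder with a grey band and a round lens on top, 62 mm diameter, 42 mm tall. About 0.22 kg. The point is on its axis, half-way up (21 mm above its underside); z up. It starts standing on the bench.
- filter_block_center (a point): Filter block: black oblong block, 56 mm (its x) by 34 mm (its y) by 42 mm tall, with a round window in the top. About 0.13 kg. The point is its centre, half-way up (21 mm above its underside); z up. It starts standing on the bench at any yaw. Either end may face either way in its tray.
- slider_center (a point): Prism slider: aluminium bar 104 mm long (its x), 24 mm wide (its y), 16 mm thick, with a black grip block in the middle of its length, 44 mm long (x), 24 mm wide (y), reaching 34 mm above the underside. About 0.12 kg. The point is in the middle of length and width, 17 mm above the underside; z up. It starts lying flat on the bench at any yaw. Either end may face either way in its tray.
- objective_tray: Tray for the objective, the small round one: recess 46 mm diameter, 56 mm outside. Fixed black plastic rest tray lying on the bench, brown cork lining on its floor. Its floor is 4 mm above the bench and its 5 mm wide rim stands 9 mm above the bench (5 mm above the tray's floor). Origin at the centre of its underside, at bench height.
- condenser_tray: Tray for the condenser, the large round one: recess 78 mm diameter, 88 mm outside. Fixed black plastic rest tray lying on the bench, brown cork lining on its floor. Its floor is 4 mm above the bench and its 5 mm wide rim stands 9 mm above the bench (5 mm above the tray's floor). Origin at the centre of its underside, at bench height.
- filter_block_tray: Tray for the filter block, the short oblong one: recess 72 mm (its x) by 50 mm (its y), 82 by 60 mm outside. Fixed black plastic rest tray lying on the bench, brown cork lining on its floor. Its floor is 4 mm above the bench and its 5 mm wide rim stands 9 mm above the bench (5 mm above the tray's floor). Origin at the centre of its underside, at bench height; x along its long side.
- slider_tray: Tray for the prism slider, the long one: recess 120 mm (its x) by 40 mm (its y), 130 by 50 mm outside. Fixed black plastic rest tray lying on the bench, brown cork lining on its floor. Its floor is 4 mm above the bench and its 5 mm wide rim stands 9 mm above the bench (5 mm above the tray's floor). Origin at the centre of its underside, at bench height; x along its long side.
- cleaner_bottle_center (a point): Bystander, leave it alone: loose amber lens-cleaner bottle with a black cap, 48 mm diameter, 75 mm tall, beyond the work on the robot's right. The point is on its axis, half-way up.
- mouse_center (a point): Bystander, leave it alone: loose black computer mouse, 105 by 60 mm, 34 mm tall, beyond the work. The point is its centre, half-way up.

How it is judged:
By the outcome, as a careful person would: the job done as asked, in the order asked, and still so for the second after the job is handed in, with the robot touching nothing.
It also fails if it takes over 109 s, if anything falls off the work surface, if the arm or the gripper's body presses on something with over 40 N, if the wrist force passes 120 N, or if a joint passes its speed limit or range.

## Working session

There is one attempt and no reset: what is moved stays moved. The work goes in short steps, Python scripts to look and compute and a tool call to move; the robot and the scene stay as the last step left them, time stands still between calls to the robot, and variables do not carry over. Pictures are saved under pics/ and viewed, about 12 in all and at most 16, crops included, and the job is handed in when it is done.

Besides the shell and the picture viewer there is one more tool, called after "Emit:" as name(argument=value, ...) on one line, values as JSON. jog_arm: Moves the arm, as the interface text tells. Scaled input: -1 to 1 covers 0.3 m each way for a shift and 2 pi rad each way for a turn. Its arguments: {"type":"object","properties":{"commands":{"type":"string"},"force":{"type":"number"}},"required":["commands"]}

```bash
mkdir -p pics; ls; python3 - <<'E'
from cell import status, viewer
import cv2,numpy as np
print(status.observe())
for n in("top","side"):
    d=viewer.get_image(n); cv2.imwrite(f"pics/{n}0.png",d["pixels"][:,:,::-1]); np.savez(f"{n}0.npz",**d)
    print(n,d["camera_matrix"],d["R"],d["t"], -d["R"].T@d["t"])
E
```

```text
pics
{'clock': 0.0, 'joints': array([-1.3755819 ,  0.43522352,  0.02494147,  1.5740665 , -0.01160377,
        1.13398094, -0.07511593]), 'dq': array([-1.81588798e-03, -9.74548903e-04, -4.65977420e-04,  2.87005066e-04,
       -1.41029793e-03,  1.65261236e-05,  1.66707639e-04]), 'joint_efforts': array([-4.84519242e-04, -6.67867470e+01,  9.84572098e-01, -3.14451206e+01,
       -6.05960051e-02,  4.30666760e-02,  1.70302865e-04]), 'position': array([0.18328504, 0.59700767, 0.2259561 ]), 'ee_rot': array([ 2.52566996e+00,  1.86661799e+00, -1.81532205e-03]), 'force': array([ 0.69781838,  0.46709694, -0.35009179]), 'ft_torque': array([ 0.049656  , -0.00523879, -0.02150549]), 'width': 0.9993288666109142}
top [[587.82450584   0.         310.0034713 ]
 [  0.         587.82450584 233.97724654]
 [  0.           0.           1.        ]] [[-9.70609642e-03 -9.99950821e-01 -2.03659623e-03]
 [-9.76511970e-01  9.91695346e-03 -2.15234817e-01]
 [ 2.15244429e-01 -1.00329292e-04 -9.76560201e-01]] [-0.01113921  0.58042682  1.33521357] [ 0.27928834 -0.01676077  1.42882181]
side [[450.17851633   0.         326.29304927]
 [  0.         450.17851633 239.08325855]
 [  0.           0.           1.        ]] [[ 0.80126103 -0.59811351  0.01552364]
 [-0.27792158 -0.39504285 -0.87561449]
 [ 0.52984936  0.69728142 -0.48276109]] [-0.46174286  0.23186755  0.66459174] [ 0.08228405 -0.6479845   0.53103356]
```

View pics/top0.png

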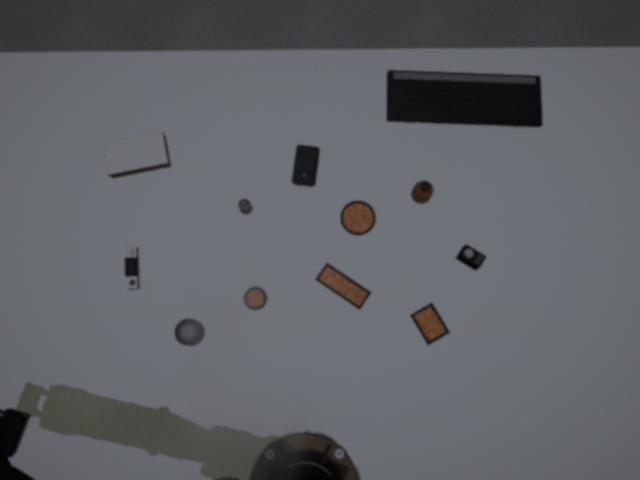

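View pics/side0.png

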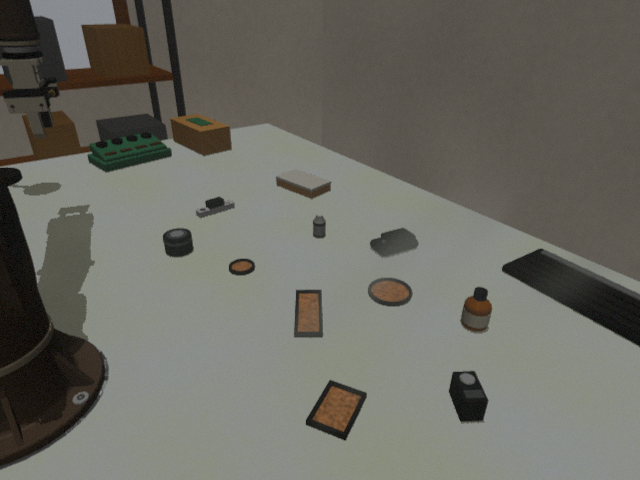

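The top view shows the parts: objective (245,206), condenser (189,332), block (471,257), slider (132,268). It shows the trays at (255,298), (358,218), (430,324) and (343,286). Next I'll measure them.

```bash
cat > h.py <<'E'
import numpy as np,cv2
from scipy.spatial.transform import Rotation as Ro
def cast(d,uv,z):
    uv=np.atleast_2d(uv).astype(float)
    r=np.c_[uv,np.ones(len(uv))]@np.linalg.inv(d["camera_matrix"]).T@d["R"]
    c=-d["R"].T@d["t"]
    return (c+r*((z-c[2])/r[:,2])[:,None])
def cloud(d):
    v,u=np.mgrid[:480,:640]; r=np.dstack([u,v,np.ones_like(u)])@np.linalg.inv(d["camera_matrix"]).T
    return (r*d["z_map"][...,None]-d["t"])@d["R"]
def rect(P):
    (c,s,a)=cv2.minAreaRect((P[:,:2]*1000).astype(np.float32))
    if s[0]<s[1]: s=s[::-1]; a+=90
    return np.round(c,1),np.round(s,1),round((a+90)%180-90,1)
def mask_near(d,m,uv,r):
    w=np.zeros((480,640),np.uint8); cv2.circle(w,uv,r,255,-1); return m&(w>0)
E
python3 - <<'E'
from h import *
T=dict(np.load("top0.npz")); S=dict(np.load("side0.npz"))
trays=dict(obj=((255,298),(241,267),16),con=((358,218),(390,292),28),fil=((430,324),(337,409),32),sli=((343,286),(309,313),36))
for n,(t,s,r) in trays.items():
    for d,uv in((T,t),(S,s)):
        hsv=cv2.cvtColor(d["pixels"],cv2.COLOR_RGB2HSV)
        m=mask_near(d,(hsv[...,1]>80)&(hsv[...,2]>60),uv,r)
        k,lab,st,ce=cv2.connectedComponentsWithStats(m.astype(np.uint8)); i=1+st[1:,4].argmax()
        v,u=np.nonzero(lab==i); C=cast(d,np.c_[u,v],.004)
        print(n,rect(C),C[:,:2].mean(0).round(4),"area cm2 px",len(u), 'z',np.median(cloud(d)[lab==i][:,2]).round(4))
parts=dict(obj=((245,206),(319,227),16),con=((189,332),(178,241),22),fil=((471,257),(468,395),40),sli=((132,268),(215,207),26))
for n,(t,s,r) in parts.items():
    for d,uv in((T,t),(S,s)):
        P=cloud(d); m=mask_near(d,(P[...,2]>.008)&(d["z_map"]>0),uv,r); Q=P[m]
        zt=np.percentile(Q[:,2],95); top=Q[Q[:,2]>zt-.006]
        print(n,len(Q),'zmax',zt.round(4),'all',rect(Q),'top',rect(top),top.mean(0).round(4))
E
```

```text
obj (array([436.1, 114.4]), array([35.4, 31.2]), 18.8) [0.4359 0.1141] area cm2 px 149 z 0.0069
obj (array([437.6, 123.4]), array([41.5, 38.3]), 11.2) [0.4374 0.1234] area cm2 px 161 z 0.0054
con (array([ 634.5, -137.1]), array([74.9, 74.6]), 89.4) [ 0.6344 -0.1361] area cm2 px 719 z 0.0069
con (array([ 637. , -133.5]), array([71. , 70.7]), -8.7) [ 0.6362 -0.1342] area cm2 px 600 z 0.0052
fil (array([ 371.4, -301.7]), array([70.9, 49.1]), 27.7) [ 0.371  -0.3016] area cm2 px 590 z 0.0063
fil (array([ 372.2, -299. ]), array([69.5, 48.6]), 28.6) [ 0.3711 -0.3002] area cm2 px 1307 z 0.0053
sli (array([464.2, -95.3]), array([119.1,  39.5]), 55.3) [ 0.464  -0.0952] area cm2 px 784 z 0.0064
sli (array([464.9, -90.4]), array([114.4,  39. ]), 54.2) [ 0.4639 -0.0934] area cm2 px 796 z 0.0054
obj 182 zmax 0.0604 all (array([665.6, 142.2]), array([73. , 69.8]), -1.0) top (array([661.5, 141.8]), array([15.7, 14. ]), -80.6) [0.6619 0.1424 0.06  ]
obj 233 zmax 0.0548 all (array([656.8, 138.7]), array([29.7, 22.2]), -38.3) top (array([658.4, 140.8]), array([18.8, 14.1]), -87.1) [0.6574 0.1396 0.0532
[... 242 characters left out ...]
y([353.1, 269.1]), array([64.2, 58.5]), -79.4) [0.3523 0.2649 0.0431]
fil 523 zmax 0.0477 all (array([ 531.2, -416.6]), array([186.7, 169.5]), -27.6) top (array([ 528.3, -405.5]), array([56.4, 34.6]), 55.3) [ 0.5286 -0.4061  0.0449]
fil 1393 zmax 0.0445 all (array([ 526.5, -406.5]), array([57.3, 35.1]), 56.8) top (array([ 526.7, -406.4]), array([57.1, 34.9]), 57.1) [ 0.524  -0.408   0.0429]
sli 571 zmax 0.0392 all (array([513.9, 418.2]), array([125. , 110.6]), 22.6) top (array([512.8, 415.6]), array([43.5, 25.4]), 3.1) [0.5133 0.4159 0.037 ]
sli 354 zmax 0.0352 all (array([510.4, 415.5]), array([103.6,  31.1]), 6.4) top (array([509.4, 415.2]), array([45. , 29.2]), 2.9) [0.5097 0.4126 0.0337]
```

```bash
python3 - <<'E'
from h import *
T=dict(np.load("top0.npz")); S=dict(np.load("side0.npz"))
for d,L in((T,dict(obj=((255,298),17),con=((358,218),24),fil=((430,324),30),sli=((343,286),36))),(S,dict(obj=((241,267),19),con=((390,292),28),fil=((337,409),38),sli=((309,313),38)))):
    g=cv2.cvtColor(d["pixels"],cv2.COLOR_RGB2HSV)
    for n,(uv,r) in L.items():
        bg=np.median(g[uv[1]-r:uv[1]+r,uv[0]-r:uv[0]+r].reshape(-1,3)[:, 2]) 
        v=g[...,2].astype(int); bench=np.percentile(v[uv[1]-r-8:uv[1]+r+8,uv[0]-r-8:uv[0]+r+8],90)
        m=mask_near(d,(v<.75*bench)|(g[...,1]>70),uv,r)
        k,lab,st,ce=cv2.connectedComponentsWithStats(m.astype(np.uint8)); i=1+st[1:,4].argmax()
        y,x=np.nonzero(lab==i); C=cast(d,np.c_[x,y],.007); print(n,rect(C),C[:,:2].mean(0).round(4))
# slider long axis + bottle/mouse from side cloud
P=cloud(T)
m=mask_near(T,(P[...,2]>.01),(423,191),14); Q=P[m]; print("bottle",np.median(Q,0))
v,u=np.mgrid[:480,:640]
x=T["pixels"][240:297,115:150].astype(int).max(2); print(x[::2,::2])
E
```

```text
obj (array([435.6, 117.7]), array([53.4, 53.3]), 0.4) [0.4357 0.1171]
con (array([ 633.8, -135.7]), array([90. , 87.3]), -1.2) [ 0.6338 -0.1359]
fil (array([ 370.7, -301.2]), array([84.1, 63.8]), 28.7) [ 0.3705 -0.3012]
sli (array([463.2, -95.1]), array([131.7,  52.8]), 55.3) [ 0.4634 -0.0956]
obj (array([433.7, 115.5]), array([66.8, 53.9]), 61.3) [0.4335 0.1154]
con (array([ 631.8, -137.6]), array([95.6, 88.4]), 54.4) [ 0.631  -0.1382]
fil (array([ 369.5, -302. ]), array([90.3, 63.4]), 29.0) [ 0.3677 -0.3035]
sli (array([462. , -96.6]), array([140.1,  51.1]), 55.1) [ 0.4592 -0.1006]
bottle [ 0.68623875 -0.2912344   0.05234358]
[[119 118 118 119 119 119 119 118 119 121 119 120 119 119 119 119 120 119]
 [119 119 117 117 119 120 119 118 119 119 119 119 120 120 120 119 120 119]
 [119 119 118 120 119 119 119 118 120 118 119 119 120 120 120 119 120 120]
 [119 119 118 117 118 118 112 114 116 118 115 107 117 119 119 120 119 119]
 [118 120 118 118 119 118 114 116 115 114 107  77 113 119 119 119 120 120]
 [119 117 119 119 118 117 115 112 101  99 104  70 110 120 120 120 120 119]
 [118 119 118 
[... 1011 characters left out ...]
 89 119 119 120 118 120]
 [118 119 118 118 118 118 118 101  71  72  97  76  89 118 119 119 119 119]
 [118 119 118 119 118 118 115  83  48  47  82  75  90 117 118 119 119 120]
 [118 118 118 119 118 118 117  96  62  70  98  76  80 116 119 119 118 120]
 [119 117 119 119 118 119 118 114 108 111 115  82  72 113 117 119 117 119]
 [117 119 117 119 120 119 114 102  93  95  95  80  88 115 117 118 119 119]
 [117 119 118 119 119 118 117 105 101 107 111 111 115 118 118 117 118 119]
 [119 119 119 119 119 119 118 117 117 118 118 118 119 119 117 119 119 119]
 [119 119 119 118 118 118 118 118 118 118 119 118 119 118 120 120 119 119]
 [118 119 118 117 118 119 118 118 118 118 118 119 118 118 119 118 120 118]]
```

Emit:
jog_arm(commands="-1 0.16 -0.16 -0.06 0 0 0; -1 0.16 -0.16 -0.06 0 0 0; -1 0 0 0 0 0 0; -1 0 0 0 0 0 0; -1 0 0 0 0 0 0", force=15)

```text
clock: 0.6
position: [0.2508, 0.53, 0.2012]
ee_rot: [-2.525, -1.868, 0.0]
force: [-0.7, 0.4, 0.1]
width: 1.002
```

Emit:
jog_arm(commands="-1 0.114 -0.108 0 0 0 0; -1 0.114 -0.108 0 0 0 0; -1 0.114 -0.108 0 0 0 0; -1 0.114 -0.108 0 0 0 0; -1 0.114 -0.108 0 0 0 0")

```text
clock: 1.1
position: [0.4231, 0.3676, 0.2015]
ee_rot: [-2.523, -1.871, -0.001]
force: [0.5, 0.2, 1.5]
width: 1.0
```

Emit:
jog_arm(commands="-1 0.114 -0.108 0 0 0 0; -1 0.114 -0.108 0 0 0 0; -1 0.114 -0.108 0 0 0 0; -1 0.114 -0.108 0 0 0 0; -1 0.114 -0.108 0 0 0 0")

```text
clock: 1.6
position: [0.5948, 0.2059, 0.2014]
ee_rot: [-2.523, -1.871, -0.002]
force: [0.6, 0.5, 0.5]
width: 1.002
```

Emit:
jog_arm(commands="-1 0.114 -0.108 0 0 0 0; -1 0.114 -0.108 0 0 0 0; -1 0 0 -0.1 0 0 0; -1 0 0 -0.1 0 0 0; -1 0 0 0 0 0 0")

```text
clock: 2.1
position: [0.6595, 0.1417, 0.1368]
ee_rot: [-2.522, -1.868, 0.01]
force: [-0.6, 0.4, -0.3]
width: 1.001
```

```bash
cat > look.py <<'E'
import sys
from h import *
from cell import status, viewer
n=sys.argv[1]
for c in("top","side"):
    d=viewer.get_image(c); np.savez(f"{c}{n}.npz",**d); cv2.imwrite(f"pics/{c}{n}.png",d["pixels"][:,:,::-1])
s=status.observe(); print(s["clock"],s["position"].round(4),s["joints"].round(2),s["force"].round(1))
r=Ro.from_rotvec(s["ee_rot"]).as_matrix(); print("yaw",np.degrees(np.arctan2(r[1,0],r[0,0])).round(1))
E
python3 look.py 1; python3 - <<'E'
import cv2
a=cv2.imread('pics/top1.png')[150:270,170:330];b=cv2.imread('pics/side1.png')[130:280,220:420]
cv2.imwrite('pics/c1.png',cv2.hconcat([cv2.resize(a,(400,300)),cv2.resize(b,(400,300))]))
E
```

```text
2.2 [0.6619 0.142  0.1413] [-0.4   0.59  0.18  1.54 -0.12  1.02  1.08] [-0.4 -0.1  0. ]
yaw 73.1
```

View pics/c1.png

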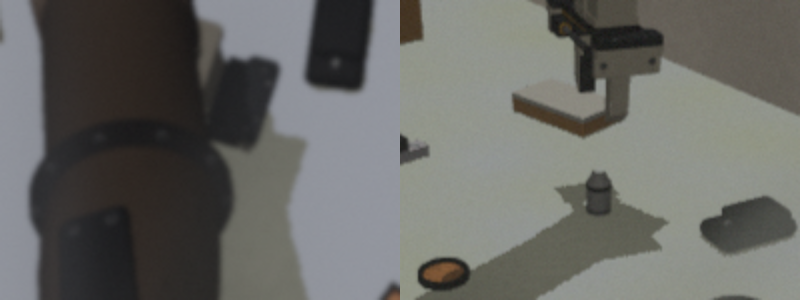

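The crop shows the gripper centred above the objective, which is at about (598,195) in the crop. I'm descending and gripping.

Emit:
jog_arm(commands="-1 -0.006 -0.003 -0.1 0 0 0; -1 0 0 -0.12 0 0 0; -1 0 0 -0.1 0 0 0; -1 0 0 -0.07 0 0 0; -1 0 0 -0.04 0 0 0")

```text
clock: 2.7
position: [0.6607, 0.1407, 0.0123]
ee_rot: [-2.525, -1.869, -0.001]
force: [0.6, 0.2, 0.1]
width: 1.0
```

Emit:
jog_arm(commands="-1 0 0 0 0 0 0; 1 0 0 0 0 0 0; 1 0 0 0 0 0 0; 1 0 0 0 0 0 0; 1 0 0 0 0 0 0", force=15)

```text
clock: 3.2
position: [0.6609, 0.1396, 0.013]
ee_rot: [2.526, 1.867, 0.002]
force: [-0.6, 0.3, 0.5]
width: 0.699
```

Emit:
jog_arm(commands="1 0 0 0 0 0 0; 1 0 0 0 0 0 0; 1 0 0 0 0 0 0; 1 0 0 0 0 0 0; 1 0 0 0 0 0 0")

```text
clock: 3.7
position: [0.6604, 0.1397, 0.0121]
ee_rot: [-2.526, -1.867, -0.0]
force: [-0.2, 0.5, 0.5]
width: 0.32
```

Emit:
jog_arm(commands="1 0 0 0 0 0 0; 1 0 0 0.03 0 0 0; 1 0 0 0.07 0 0 0; 1 0 0 0.1 0 0 0; 1 0 0 0.1 0 0 0")

```text
clock: 4.2
position: [0.6599, 0.139, 0.1032]
ee_rot: [-2.527, -1.867, 0.002]
force: [0.5, 0.2, -1.0]
width: 0.322
```

Emit:
jog_arm(commands="1 -0.1 -0.01 0 0 0 0; 1 -0.14 -0.014 0 0 0 0; 1 -0.15 -0.015 0 0 0 0; 1 -0.15 -0.014 0 0 0 0; 1 -0.12 -0.01 0 0 0 0")

```text
clock: 4.7
position: [0.4596, 0.1198, 0.1025]
ee_rot: [-2.526, -1.867, 0.001]
force: [0.3, 0.8, -0.5]
width: 0.324
```

Emit:
jog_arm(commands="1 -0.088 -0.007 0 0 0 0; 1 0 0 0 0 0 0; 1 0 0 0 0 0 0; 1 0 0 0 0 0 0; 1 0 0 0 0 0 0")

```text
clock: 5.2
position: [0.4371, 0.1185, 0.1023]
ee_rot: [2.527, 1.866, 0.001]
force: [-0.6, 0.3, -1.3]
width: 0.324
```

```bash
python3 look.py 2; python3 - <<'E'
import cv2
a=cv2.imread('pics/top2.png')[230:350,170:330];b=cv2.imread('pics/side2.png')[170:320,140:340]
cv2.imwrite('pics/c2.png',cv2.hconcat([cv2.resize(a,(400,300)),cv2.resize(b,(400,300))]))
E
```

```text
5.3 [0.4367 0.1184 0.102 ] [-0.52  0.32  0.17  2.14 -0.08  0.69  0.98] [-0.1 -0.  -1.3]
yaw 72.9
```

View pics/c2.png

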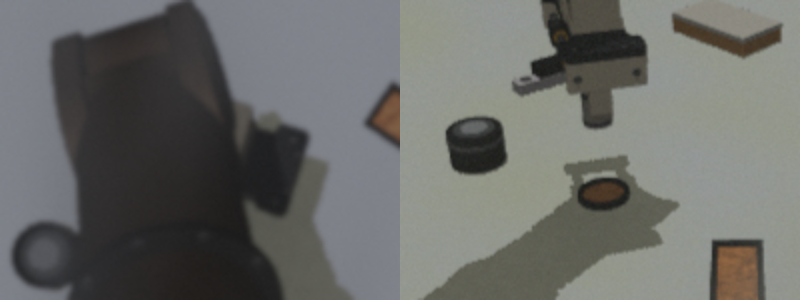

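```bash
python3 - <<'E'
from h import *
d=dict(np.load("side2.npz"))
for X in([.4367,.1184,.094],[.4367,.1184,.007],[.4367,.1234,.007]):
    p=d["camera_matrix"]@(d["R"]@np.array(X)+d["t"]); uv=p[:2]/p[2]; print(uv.round(1),"crop",((uv-[140,170])*2+[400,0]).round(0))
E
```

```text
[238.9 230.1] crop [598. 120.]
[242.  265.7] crop [604. 191.]
[240.9 264.7] crop [602. 189.]
```

Emit:
jog_arm(commands="1 0 0 -0.1 0 0 0; 1 0 0 -0.08 0 0 0; 1 0 0 -0.05 0 0 0; 1 0 0 -0.03 0 0 0; 1 0 0 -0.015 0 0 0")

```text
clock: 5.8
position: [0.436, 0.1183, 0.0189]
ee_rot: [-2.527, -1.867, 0.002]
force: [-0.4, -1.6, -1.7]
width: 0.322
```

Emit:
jog_arm(commands="1 0 0 -0.006 0 0 0; 1 0 0 -0.004 0 0 0; 1 0 0 -0.002 0 0 0; 1 0 0 0 0 0 0; 1 0 0 0 0 0 0")

```text
clock: 6.3
position: [0.4362, 0.1186, 0.0163]
ee_rot: [2.526, 1.867, 0.001]
force: [-0.0, 0.4, -1.8]
width: 0.325
```

Emit:
jog_arm(commands="1 0 0 -0.002 0 0 0; 1 0 0 0 0 0 0; 1 0 0 0 0 0 0; 1 0 0 0 0 0 0; 1 0 0 0 0 0 0")

```text
clock: 6.8
position: [0.4362, 0.1186, 0.0159]
ee_rot: [2.526, 1.867, 0.001]
force: [-1.4, -0.2, 6.7]
width: 0.325
```

Emit:
jog_arm(commands="-0.2 0 0 0 0 0 0; -0.2 0 0 0 0 0 0; -0.2 0 0 0 0 0 0; -0.2 0 0 0 0 0 0; -0.2 0 0 0 0 0 0")

```text
clock: 7.3
position: [0.4359, 0.1184, 0.0154]
ee_rot: [-2.526, -1.867, 0.0]
force: [-0.8, -0.2, 0.4]
width: 0.596
```

Emit:
jog_arm(commands="-1 0 0 0.04 0 0 0; -1 0 0 0.08 0 0 0; -1 0 0 0.1 0 0 0; -1 0 0 0.1 0 0 0; -1 0 0 0.06 0 0 0")

```text
clock: 7.8
position: [0.4366, 0.1186, 0.1314]
ee_rot: [2.526, 1.867, 0.003]
force: [0.6, -0.2, -0.0]
width: 0.976
```

Emit:
jog_arm(commands="-1 -0.068 0.125 0 0 0 0; -1 -0.068 0.125 0 0 0 0; -1 -0.068 0.125 0 0 0 0; -1 -0.068 0.125 0 0 0 0; -1 0 0 0 0 0 0")

```text
clock: 8.3
position: [0.3514, 0.2737, 0.1295]
ee_rot: [-2.517, -1.876, -0.001]
force: [0.1, -0.9, -0.1]
width: 0.997
```

Emit:
jog_arm(commands="-1 0 0 0 0 0 0; -1 0 0 0 0 0 0; -1 0 0 0 0 0 0; -1 0 0 -0.06 0 0 0; -1 0 0 0 0 0 0")

```text
clock: 8.8
position: [0.3541, 0.2667, 0.1102]
ee_rot: [2.528, 1.864, -0.004]
force: [0.1, -1.2, 0.2]
width: 0.999
```

```bash
python3 look.py 3; python3 - <<'E'
from h import *
a=cv2.imread('pics/top3.png')[230:380,100:300];d=dict(np.load("side3.npz"));b=cv2.imread('pics/side3.png')[120:320,100:300]
b=cv2.resize(b,(400,400)); 
cv2.imwrite('pics/c3.png',cv2.hconcat([cv2.resize(a,(400,400)),b]))
P=cloud(d);m=mask_near(d,(P[...,2]>.008),(178,241),22);Q=P[m];print(np.percentile(Q[:,2],95));t=Q[Q[:,2]<.05];print(rect(t),len(t))
m=mask_near(d,(P[...,2]>.015),(241,262),18);Q=P[m];print('obj',Q[:,2].max(),Q.mean(0))
E
```

```text
8.9 [0.3546 0.2675 0.1114] [-0.85  0.29  0.1   2.14 -0.04  0.71  0.55] [ 0.5  0.4 -0.1]
yaw 72.8
0.04481074765076051
(array([353.3, 267.2]), array([63.5, 61.2]), 62.3) 649
obj 0.531033558630354 [0.43009599 0.10708871 0.03975727]
```

View pics/c3.png

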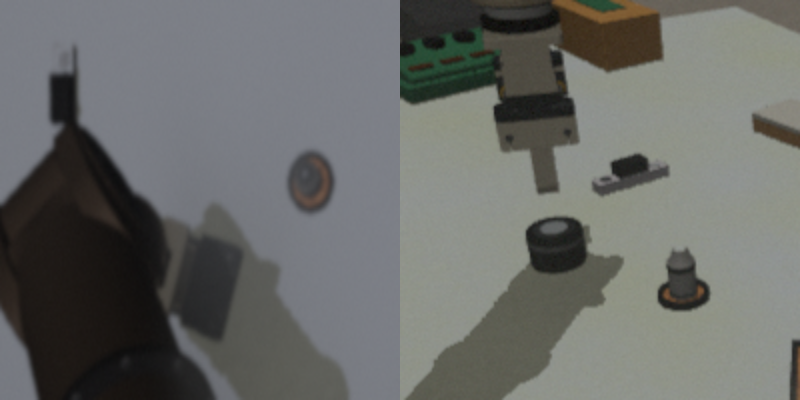

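The objective stands in its tray at about (683,275) in the crop. The gripper is above the condenser at (557,243), so I'm descending.

Emit:
jog_arm(commands="-1 0 0 -0.1 0 0 0; -1 0 0 -0.1 0 0 0; -1 0 0 -0.07 0 0 0; -1 0 0 -0.04 0 0 0; -1 0 0 -0.02 0 0 0")

```text
clock: 9.4
position: [0.3545, 0.2681, 0.0119]
ee_rot: [2.527, 1.866, -0.001]
force: [0.1, 0.2, 0.8]
width: 0.998
```

Emit:
jog_arm(commands="-1 0 0 0 0 0 0; 1 0 0 0 0 0 0; 1 0 0 0 0 0 0; 1 0 0 0 0 0 0; 1 0 0 0 0 0 0", force=20)

```text
clock: 9.9
position: [0.3546, 0.2687, 0.0129]
ee_rot: [-2.526, -1.867, -0.001]
force: [1.1, 2.5, 0.0]
width: 0.699
```

Emit:
jog_arm(commands="1 0 0 0 0 0 0; 1 0 0 0 0 0 0; 1 0 0 0 0 0 0; 1 0 0 0 0 0 0; 1 0 0 0 0 0 0")

```text
clock: 10.4
position: [0.3547, 0.2689, 0.0128]
ee_rot: [-2.526, -1.867, -0.002]
force: [-1.2, 1.4, 7.6]
width: 0.67
```

Emit:
jog_arm(commands="1 0 0 0.03 0 0 0; 1 0 0 0.07 0 0 0; 1 0 0 0.09 0 0 0; 1 0 0 0.09 0 0 0; 1 0 0 0.06 0 0 0")

```text
clock: 10.9
position: [0.3544, 0.2683, 0.1163]
ee_rot: [-2.527, -1.867, -0.001]
force: [1.2, 0.6, -2.6]
width: 0.673
```

Emit:
jog_arm(commands="1 0.042 -0.061 0 0 0 0; 1 0.085 -0.123 0 0 0 0; 1 0.085 -0.123 0 0 0 0; 1 0.085 -0.123 0 0 0 0; 1 0.085 -0.123 0 0 0 0")

```text
clock: 11.4
position: [0.4692, 0.1008, 0.1148]
ee_rot: [-2.526, -1.867, 0.001]
force: [-0.2, 0.6, -2.2]
width: 0.671
```

Emit:
jog_arm(commands="1 0.085 -0.123 0 0 0 0; 1 0.085 -0.123 0 0 0 0; 1 0.085 -0.123 0 0 0 0; 1 0.085 -0.123 0 0 0 0; 1 0.085 -0.123 0 0 0 0")

```text
clock: 11.9
position: [0.5966, -0.0835, 0.1146]
ee_rot: [-2.526, -1.867, 0.001]
force: [0.8, 0.3, -2.3]
width: 0.675
```

Emit:
jog_arm(commands="1 0.085 -0.123 0 0 0 0; 1 0.042 -0.06 0 0 0 0; 1 0 0 0 0 0 0; 1 0 0 0 0 0 0; 1 0 0 0 0 0 0")

```text
clock: 12.4
position: [0.6338, -0.1353, 0.1143]
ee_rot: [-2.524, -1.868, 0.0]
force: [-1.0, 1.1, -2.0]
width: 0.673
```

```bash
python3 look.py 4; python3 - <<'E'
from h import *
d=dict(np.load("side4.npz"));b=cv2.resize(cv2.imread('pics/side4.png')[170:370,200:500],(600,400))
cv2.imwrite('pics/c4.png',b)
for X in([.635,-.136,.094+.01],[.635,-.136,.009]):
    p=d["camera_matrix"]@(d["R"]@np.array(X)+d["t"]); uv=p[:2]/p[2]; print(((uv-[200,170])*2).round(0))
E
```

```text
12.5 [ 0.6341 -0.1352  0.1145] [-0.01  0.58  0.21  1.65 -0.15  0.93  1.53] [ 1.2  0.4 -2.7]
yaw 73.0
[389. 157.]
[381. 239.]
```

View pics/c4.png

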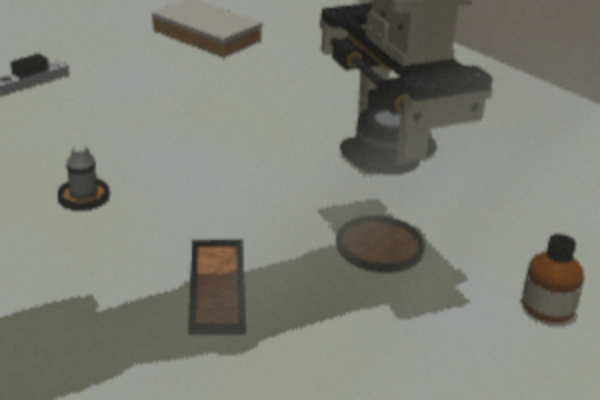

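Emit:
jog_arm(commands="1 0.003 -0.002 -0.1 0 0 0; 1 0 0 -0.1 0 0 0; 1 0 0 -0.06 0 0 0; 1 0 0 -0.037 0 0 0; 1 0 0 -0.02 0 0 0")

```text
clock: 13.0
position: [0.6351, -0.1367, 0.0187]
ee_rot: [-2.525, -1.868, 0.001]
force: [-0.1, -0.7, -1.7]
width: 0.674
```

Emit:
jog_arm(commands="1 0 0 -0.005 0 0 0; 1 0 0 -0.003 0 0 0; 1 0 0 -0.001 0 0 0; 1 0 0 0 0 0 0; 1 0 0 0 0 0 0")

```text
clock: 13.5
position: [0.6358, -0.1375, 0.0171]
ee_rot: [2.526, 1.867, 0.001]
force: [-0.5, -0.0, -1.9]
width: 0.674
```

Emit:
jog_arm(commands="1 0 0 -0.001 0 0 0; 1 0 0 -0.001 0 0 0; 1 0 0 -0.001 0 0 0; 1 0 0 0 0 0 0; 1 0 0 0 0 0 0")

```text
clock: 14.0
position: [0.6358, -0.1375, 0.0169]
ee_rot: [2.526, 1.867, 0.001]
force: [-3.5, 0.8, 10.4]
width: 0.678
```

Emit:
jog_arm(commands="-1 0 0 0 0 0 0; -1 0 0 0 0 0 0; -1 0 0 0 0 0 0; -1 0 0 0 0 0 0; -1 0 0 0 0 0 0")

```text
clock: 14.5
position: [0.6355, -0.1375, 0.0156]
ee_rot: [-2.526, -1.867, 0.0]
force: [-0.7, 0.5, -0.1]
width: 0.996
```

Emit:
jog_arm(commands="-1 0 0 0.04 0 0 0; -1 0 0 0.08 0 0 0; -1 0 0 0.12 0 0 0; -1 0 0 0.14 0 0 0; -1 0 0 0.08 0 0 0")

```text
clock: 15.0
position: [0.6367, -0.1379, 0.1581]
ee_rot: [2.524, 1.865, 0.005]
force: [0.5, 0.1, 0.6]
width: 1.001
```

Emit:
jog_arm(commands="-1 -0.028 -0.0688 0 0 0 -0.0229; -1 -0.028 -0.0688 0 0 0 -0.0229; -1 -0.028 -0.0688 0 0 0 -0.0229; -1 -0.028 -0.0688 0 0 0 -0.0229; -1 -0.028 -0.0688 0 0 0 -0.0229")

```text
clock: 15.5
position: [0.5932, -0.2414, 0.1548]
ee_rot: [3.024, 0.85, 0.002]
force: [0.9, -0.0, -0.6]
width: 1.003
```

Emit:
jog_arm(commands="-1 -0.028 -0.0688 0 0 0 -0.0229; -1 -0.028 -0.0688 0 0 0 -0.0229; -1 -0.028 -0.0688 0 0 0 -0.0229; -1 -0.028 -0.0688 0 0 0 -0.0229; -1 -0.028 -0.0688 0 0 0 -0.0229")

```text
clock: 16.0
position: [0.5513, -0.3445, 0.1547]
ee_rot: [-3.13, 0.269, -0.002]
force: [0.1, -0.6, 0.3]
width: 1.001
```

Emit:
jog_arm(commands="-1 -0.028 -0.0688 0 0 0 -0.0229; -1 -0.028 -0.0688 0 0 0 -0.0229; -1 -0.028 -0.0688 0 0 0 -0.0229; -1 0 0 -0.1 0 0 0; -1 0 0 0 0 0 0")

```text
clock: 16.5
position: [0.5247, -0.4046, 0.1215]
ee_rot: [-3.0, 0.925, 0.006]
force: [0.3, 1.4, -0.2]
width: 1.0
```

```bash
python3 look.py 5; python3 - <<'E'
from h import *
t=dict(np.load("top5.npz"));d=dict(np.load("side5.npz"));a=cv2.resize(cv2.imread('pics/top5.png')[180:360,320:520],(400,360));b=cv2.resize(cv2.imread('pics/side5.png')[240:440,360:560],(400,360))
cv2.imwrite('pics/c5.png',cv2.hconcat([a,b]))
P=cloud(d);m=mask_near(d,(P[...,2]>.008)&(P[...,2]<.05),(468,395),40);Q=P[m];print(rect(Q),rect(Q[Q[:,2]>.039]))
E
```

```text
16.6 [ 0.5264 -0.4048  0.124 ] [ 0.14  0.67  0.7   1.62 -0.49  1.03  0.4 ] [0.2 0.1 0.1]
yaw -34.2
(array([ 526.2, -406.1]), array([58.3, 35.1]), 56.5) (array([ 526.5, -406.1]), array([57.3, 34.4]), 55.5)
```

View pics/c5.png

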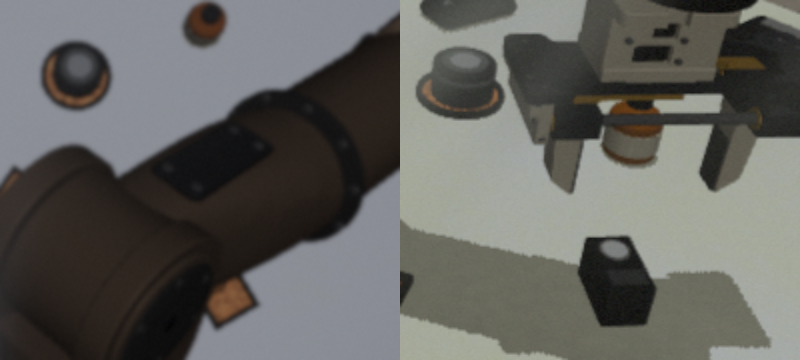

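The condenser sits in its tray at (458,85) in the crop, and the jaws straddle the block at (617,280). I'm descending.

Emit:
jog_arm(commands="-1 0.002 -0.005 -0.1 0 0 0; -1 0 0 -0.11 0 0 0; -1 0 0 -0.08 0 0 0; -1 0 0 -0.052 0 0 0; -1 0 0 -0.03 0 0 0")

```text
clock: 17.1
position: [0.5275, -0.4068, 0.012]
ee_rot: [-3.002, 0.923, -0.0]
force: [-0.3, 0.4, -0.1]
width: 0.998
```

Emit:
jog_arm(commands="-1 0 0 0 0 0 0; 1 0 0 0 0 0 0; 1 0 0 0 0 0 0; 1 0 0 0 0 0 0; 1 0 0 0 0 0 0", force=15)

```text
clock: 17.6
position: [0.5272, -0.4075, 0.0127]
ee_rot: [3.002, -0.925, 0.001]
force: [-0.2, -0.3, 0.5]
width: 0.706
```

Emit:
jog_arm(commands="1 0 0 0 0 0 0; 1 0 0 0 0 0 0; 1 0 0 0 0 0 0; 1 0 0 0 0 0 0; 1 0 0 0 0 0 0")

```text
clock: 18.1
position: [0.5269, -0.4073, 0.0121]
ee_rot: [-3.002, 0.925, -0.0]
force: [-0.4, -1.0, 0.2]
width: 0.372
```

Emit:
jog_arm(commands="1 0 0 0 0 0 0; 1 0 0 0.03 0 0 0; 1 0 0 0.07 0 0 0; 1 0 0 0.1 0 0 0; 1 0 0 0.08 0 0 0")

```text
clock: 18.6
position: [0.5268, -0.4075, 0.0979]
ee_rot: [3.002, -0.925, 0.001]
force: [-0.3, 0.1, -0.2]
width: 0.374
```

Emit:
jog_arm(commands="1 -0.06 0.04 0 0 0 -0.01; 1 -0.11 0.075 0 0 0 -0.0165; 1 -0.11 0.075 0 0 0 -0.0165; 1 -0.11 0.075 0 0 0 -0.0165; 1 -0.08 0.055 0 0 0 -0.0165")

```text
clock: 19.1
position: [0.3836, -0.3096, 0.0964]
ee_rot: [-2.693, 1.615, 0.002]
force: [1.6, -0.3, -0.8]
width: 0.367
```

Emit:
jog_arm(commands="1 -0.05 0.034 0 0 0 0; 1 0 0 0 0 0 0; 1 0 0 0 0 0 0; 1 0 0 0 0 0 0; 1 0 0 0 0 0 0")

```text
clock: 19.6
position: [0.3716, -0.3018, 0.0963]
ee_rot: [2.698, -1.608, 0.001]
force: [-0.2, -0.6, -0.5]
width: 0.368
```

```bash
python3 look.py 6; python3 - <<'E'
from h import *
d=dict(np.load("side6.npz"));b=cv2.resize(cv2.imread('pics/side6.png')[260:480,220:480],(520,440))
cv2.imwrite('pics/c6.png',b)
for X in([.371,-.301,.09],[.371,-.301,.007]):
    p=d["camera_matrix"]@(d["R"]@np.array(X)+d["t"]); uv=p[:2]/p[2]; print(((uv-[220,260])*2).round(0))
E
```

```text
19.7 [ 0.3713 -0.3016  0.0961] [-0.08  0.48  0.89  2.12 -0.54  0.77  0.08] [ 0.5 -0.1 -1.5]
yaw -61.6
[238. 208.]
[234. 294.]
```

View pics/c6.png

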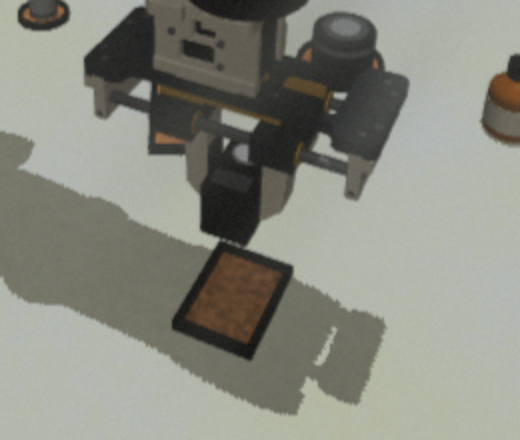

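The block hangs above its tray, seen at (233,298), aligned with it. I'm lowering it.

Emit:
jog_arm(commands="1 0 0 -0.09 0 0 0; 1 0 0 -0.08 0 0 0; 1 0 0 -0.05 0 0 0; 1 0 0 -0.03 0 0 0; 1 0 0 -0.012 0 0 0")

```text
clock: 20.2
position: [0.3706, -0.3012, 0.0168]
ee_rot: [2.698, -1.609, -0.001]
force: [0.2, -0.2, -0.0]
width: 0.37
```

Emit:
jog_arm(commands="1 0 0 -0.002 0 0 0; 1 0 0 -0.001 0 0 0; 1 0 0 -0.001 0 0 0; 1 0 0 0 0 0 0; 1 0 0 0 0 0 0")

```text
clock: 20.7
position: [0.3711, -0.3011, 0.0166]
ee_rot: [-2.699, 1.608, -0.001]
force: [-0.6, -0.1, -1.2]
width: 0.371
```

Emit:
jog_arm(commands="1 0 0 -0.001 0 0 0; 1 0 0 -0.001 0 0 0; 1 0 0 -0.001 0 0 0; 1 0 0 0 0 0 0; 1 0 0 0 0 0 0")

```text
clock: 21.2
position: [0.371, -0.3011, 0.0159]
ee_rot: [-2.698, 1.609, -0.001]
force: [-1.6, 2.5, 11.3]
width: 0.37
```

Emit:
jog_arm(commands="-0.3 0 0 0 0 0 0; -0.3 0 0 0 0 0 0; -0.3 0 0 0 0 0 0; -0.3 0 0 0 0 0 0; -0.3 0 0 0 0 0 0")

```text
clock: 21.7
position: [0.3708, -0.3011, 0.0154]
ee_rot: [2.698, -1.609, -0.0]
force: [0.3, -0.9, -0.7]
width: 0.645
```

Emit:
jog_arm(commands="-1 0 0 0.04 0 0 0; -1 0 0 0.08 0 0 0; -1 0 0 0.12 0 0 0; -1 0 0 0.12 0 0 0; -1 0 0 0.08 0 0 0")

```text
clock: 22.2
position: [0.3708, -0.3018, 0.1501]
ee_rot: [2.698, -1.61, 0.002]
force: [-0.3, 0.4, 0.3]
width: 0.992
```

Emit:
jog_arm(commands="-1 0.029 0.149 0 0 0 -0.0174; -1 0.029 0.149 0 0 0 -0.0174; -1 0.029 0.149 0 0 0 -0.0174; -1 0.029 0.149 0 0 0 -0.0174; -1 0.029 0.149 0 0 0 0")

```text
clock: 22.7
position: [0.4143, -0.0757, 0.148]
ee_rot: [-2.28, 2.16, 0.0]
force: [1.2, -0.5, -0.4]
width: 0.998
```

Emit:
jog_arm(commands="-1 0.029 0.149 0 0 0 0; -1 0.029 0.149 0 0 0 0; -1 0.029 0.149 0 0 0 0; -1 0.029 0.149 0 0 0 0; -1 0.029 0.149 0 0 0 0")

```text
clock: 23.2
position: [0.4577, 0.148, 0.1482]
ee_rot: [-2.285, 2.155, 0.001]
force: [1.4, -0.9, -0.5]
width: 1.0
```

Emit:
jog_arm(commands="-1 0.029 0.149 0 0 0 0; -1 0.029 0.149 0 0 0 0; -1 0.029 0.149 0 0 0 0; -1 0.029 0.149 0 0 0 0; -1 0.029 0.149 0 0 0 0")

```text
clock: 23.7
position: [0.5011, 0.3713, 0.1482]
ee_rot: [2.285, -2.155, 0.0]
force: [1.1, 0.4, 0.1]
width: 0.999
```

Emit:
jog_arm(commands="-1 0.029 0.144 0 0 0 0; -1 0 0 -0.1 0 0 0; -1 0 0 0 0 0 0; -1 0 0 0 0 0 0; -1 0 0 0 0 0 0")

```text
clock: 24.2
position: [0.5107, 0.4114, 0.1191]
ee_rot: [-2.282, 2.158, -0.001]
force: [-0.1, 0.4, 0.8]
width: 0.999
```

```bash
python3 look.py 7; python3 - <<'E'
from h import *
t=dict(np.load("top7.npz"));d=dict(np.load("side7.npz"));a=cv2.resize(cv2.imread('pics/top7.png')[190:370,90:290],(400,360));b=cv2.resize(cv2.imread('pics/side7.png')[110:310,140:340],(400,360))
cv2.imwrite('pics/c7.png',cv2.hconcat([a,b]))
P=cloud(d);m=mask_near(d,(P[...,2]>.006)&(P[...,2]<.05),(215,207),26);Q=P[m];print(rect(Q),rect(Q[Q[:,2]>.03]))
L=Q[Q[:,2]>.03]; bar=Q[(Q[:,2]<.022)&(Q[:,2]>.015)]; print(len(bar),rect(bar),np.degrees(np.arctan(np.polyfit(bar[:,0],bar[:,1],1)[0])))
T0=dict(np.load("top0.npz"));P=cloud(T0);m=mask_near(T0,(P[...,2]>.015)&(P[...,2]<.05),(132,268),26);Q=P[m];print(np.degrees(np.arctan(np.polyfit(Q[:,0],Q[:,1],1)[0])),rect(Q))
E
```

```text
24.3 [0.5107 0.4119 0.119 ] [-1.37  0.81  1.07  1.67 -0.78  1.14 -1.6 ] [-0.5 -0.1  0.1]
yaw -86.8
(array([511.1, 414.9]), array([105.8,  30.7]), 4.4) (array([510.6, 415.7]), array([45.3, 29.1]), 5.1)
129 (array([511.2, 415.9]), array([105.1,  30.1]), 6.0) 3.0116633107142095
4.024216314719183 (array([512.9, 415.4]), array([103.7,  27.4]), 5.7)
```

View pics/c7.png

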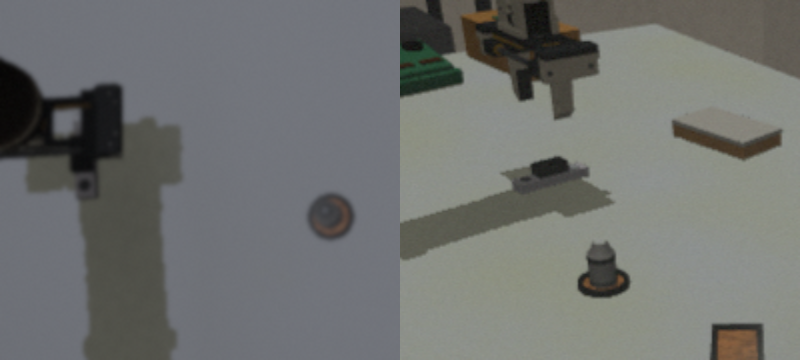

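The gripper is above the slider at (550,178), and the objective sits in its tray. I'm descending.

Emit:
jog_arm(commands="-1 0.002 0.012 -0.1 0 0 0.0025; -1 0 0 -0.11 0 0 0; -1 0 0 -0.08 0 0 0; -1 0 0 -0.045 0 0 0; -1 0 0 -0.02 0 0 0")

```text
clock: 24.8
position: [0.5106, 0.4158, 0.0105]
ee_rot: [2.301, -2.138, -0.0]
force: [0.6, -0.0, -0.3]
width: 1.006
```

Emit:
jog_arm(commands="-1 0 0 0 0 0 0; 1 0 0 0 0 0 0; 1 0 0 0 0 0 0; 1 0 0 0 0 0 0; 1 0 0 0 0 0 0", force=15)

```text
clock: 25.3
position: [0.5108, 0.4164, 0.0114]
ee_rot: [-2.302, 2.137, 0.0]
force: [-0.5, 0.7, -0.2]
width: 0.702
```

Emit:
jog_arm(commands="1 0 0 0 0 0 0; 1 0 0 0 0 0 0; 1 0 0 0 0 0 0; 1 0 0 0 0 0 0; 1 0 0 0 0 0 0")

```text
clock: 25.8
position: [0.5107, 0.4162, 0.0109]
ee_rot: [2.302, -2.138, 0.0]
force: [-0.5, 0.9, 0.1]
width: 0.267
```

Emit:
jog_arm(commands="1 0 0 0 0 0 0; 1 0 0 0 0 0 0; 1 0 0 0 0 0 0; 1 0 0 0 0 0 0; 1 0 0 0 0 0 0")

```text
clock: 26.3
position: [0.5106, 0.4162, 0.0109]
ee_rot: [2.302, -2.138, -0.0]
force: [0.4, -0.2, 0.2]
width: 0.261
```

```bash
python3 look.py 8
```

```text
26.4 [0.5106 0.4162 0.0109] [-1.32  0.93  0.95  1.73 -0.9   0.99 -1.51] [ 0.1 -0.7 -0.6]
yaw -85.8
```

Emit:
jog_arm(commands="1 0 0 0.03 0 0 0; 1 0 0 0.07 0 0 0; 1 0 0 0.1 0 0 0; 1 0 0 0.08 0 0 0; 1 0 0 0.03 0 0 0")

```text
clock: 26.9
position: [0.512, 0.4164, 0.1069]
ee_rot: [-2.299, 2.136, -0.001]
force: [0.1, 0.2, -1.4]
width: 0.26
```

Emit:
jog_arm(commands="1 -0.007 -0.08 0 0 0 0.01; 1 -0.0141 -0.155 0 0 0 0.018; 1 -0.0141 -0.155 0 0 0 0.018; 1 -0.0141 -0.155 0 0 0 0.018; 1 -0.0141 -0.155 0 0 0 0.018")

```text
clock: 27.4
position: [0.4908, 0.2045, 0.1036]
ee_rot: [2.774, -1.473, -0.0]
force: [1.0, -0.6, -0.9]
width: 0.264
```

Emit:
jog_arm(commands="1 -0.0141 -0.155 0 0 0 0.018; 1 -0.0141 -0.155 0 0 0 0.018; 1 -0.0141 -0.155 0 0 0 0.018; 1 -0.0141 -0.155 0 0 0 0.005; 1 -0.0141 -0.155 0 0 0 0")

```text
clock: 27.9
position: [0.4698, -0.0279, 0.1039]
ee_rot: [-2.996, 0.942, 0.0]
force: [0.9, -0.0, -1.3]
width: 0.262
```

Emit:
jog_arm(commands="1 -0.0141 -0.155 0 0 0 0; 1 -0.007 -0.074 0 0 0 0; 1 0 0 0 0 0 0; 1 0 0 0 0 0 0; 1 0 0 0 0 0 0")

```text
clock: 28.4
position: [0.4641, -0.0937, 0.1036]
ee_rot: [-2.997, 0.942, 0.001]
force: [0.6, 0.9, -1.9]
width: 0.259
```

```bash
python3 look.py 9; python3 - <<'E'
from h import *
d=dict(np.load("side9.npz"));b=cv2.resize(cv2.imread('pics/side9.png')[180:400,200:460],(520,440))
cv2.imwrite('pics/c9.png',b)
for X in([.464,-.095,.09],[.464,-.095,.007]):
    p=d["camera_matrix"]@(d["R"]@np.array(X)+d["t"]); uv=p[:2]/p[2]; print(((uv-[200,180])*2).round(0))
E
```

```text
28.5 [ 0.4642 -0.0935  0.1037] [-0.55  0.45  0.85  2.12 -0.48  0.77  0.01] [-0.   1.  -1.3]
yaw -34.9
[217. 187.]
[217. 262.]
```

View pics/c9.png

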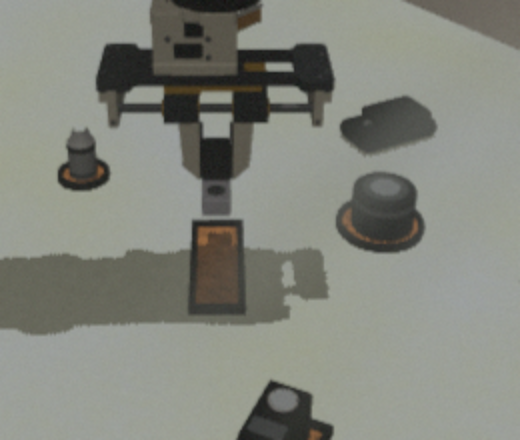

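The slider is aligned with its tray at (217,266). I'm lowering it.

Emit:
jog_arm(commands="1 0 -0.005 -0.1 0 0 0; 1 0 0 -0.09 0 0 0; 1 0 0 -0.05 0 0 0; 1 0 0 -0.035 0 0 0; 1 0 0 -0.015 0 0 0")

```text
clock: 29.0
position: [0.464, -0.0958, 0.0161]
ee_rot: [2.997, -0.943, -0.002]
force: [0.3, 0.1, -0.6]
width: 0.261
```

Emit:
jog_arm(commands="1 0 0 -0.002 0 0 0; 1 0 0 -0.001 0 0 0; 1 0 0 -0.001 0 0 0; 1 0 0 0 0 0 0; 1 0 0 0 0 0 0")

```text
clock: 29.5
position: [0.4644, -0.0964, 0.016]
ee_rot: [-2.996, 0.944, -0.001]
force: [0.3, -1.4, -0.4]
width: 0.259
```

Emit:
jog_arm(commands="1 0 0 -0.001 0 0 0; 1 0 0 -0.001 0 0 0; 1 0 0 -0.001 0 0 0; 1 0 0 0 0 0 0; 1 0 0 0 0 0 0")

```text
clock: 30.0
position: [0.4642, -0.0965, 0.0148]
ee_rot: [2.996, -0.945, 0.0]
force: [0.7, -0.7, -0.6]
width: 0.26
```

Emit:
jog_arm(commands="1 0 0 -0.001 0 0 0; 1 0 0 0 0 0 0; 1 0 0 -0.001 0 0 0; 1 0 0 0 0 0 0; 1 0 0 0 0 0 0")

```text
clock: 30.5
position: [0.4642, -0.0965, 0.0147]
ee_rot: [-2.995, 0.945, -0.0]
force: [-2.1, 1.3, 11.3]
width: 0.259
```

Contact. I'm releasing it and moving the arm clear for a last look.

Emit:
jog_arm(commands="-0.2 0 0 0 0 0 0; -0.2 0 0 0 0 0 0; -0.2 0 0 0 0 0 0; -0.2 0 0 0 0 0 0; -0.2 0 0 0 0 0 0")

```text
clock: 31.0
position: [0.4642, -0.0965, 0.0141]
ee_rot: [2.996, -0.944, -0.0]
force: [0.2, -1.1, 0.1]
width: 0.591
```

Emit:
jog_arm(commands="-0.2 0 0 0.04 0 0 0; -0.2 0 0 0.1 0 0 0; -0.2 0 0 0.15 0 0 0; -0.2 0 0 0.15 0 0 0; -0.2 0 0 0.15 0 0 0")

```text
clock: 31.5
position: [0.4634, -0.097, 0.1934]
ee_rot: [2.995, -0.946, -0.001]
force: [1.5, 1.0, 1.9]
width: 0.6
```

Emit:
jog_arm(commands="-0.2 0 0.16 0 0 0 0; -0.2 0 0.16 0 0 0 0; -0.2 0 0.16 0 0 0 0; -0.2 0 0.16 0 0 0 0; -0.2 0 0.16 0 0 0 0")

```text
clock: 32.0
position: [0.4637, 0.1453, 0.1921]
ee_rot: [-2.995, 0.945, -0.0]
force: [0.8, -0.3, 0.4]
width: 0.6
```

Emit:
jog_arm(commands="-0.2 0 0.16 0 0 0 0; -0.2 0 0.16 0 0 0 0; -0.2 0 0.16 0 0 0 0; -0.2 -0.08 0.14 0 0 0 0; -0.2 -0.08 0.14 0 0 0 0")

```text
clock: 32.5
position: [0.4156, 0.3727, 0.192]
ee_rot: [2.995, -0.946, 0.002]
force: [-0.0, 0.7, -0.0]
width: 0.601
```

Emit:
jog_arm(commands="-0.2 -0.08 0.14 0 0 0 0; -0.2 -0.08 0.14 0 0 0 0; -0.2 -0.08 0.14 0 0 0 0; -0.2 0 0 0 0 0 0; -0.2 0 0 0 0 0 0")

```text
clock: 33.0
position: [0.3432, 0.4982, 0.1915]
ee_rot: [2.997, -0.94, 0.001]
force: [0.2, -0.4, 0.5]
width: 0.6
```

```bash
python3 look.py 10; python3 - <<'E'
from h import *
a=cv2.resize(cv2.imread('pics/top10.png')[140:360,220:500],(560,440))
cv2.imwrite('pics/c10a.png',a)
cv2.imwrite('pics/c10b.png',cv2.resize(cv2.imread('pics/side10.png')[210:450,210:520],(775,600)))
for c in("top10","side10"):
    d=dict(np.load(c+".npz"));P=cloud(d)
    for n,xy,r,z in(("obj",(.436,.1185),.03,.06),("con",(.635,-.136),.045,.046),("fil",(.371,-.301),.045,.046),("sli",(.464,-.095),.065,.038)):
        m=(np.hypot(P[...,0]-xy[0],P[...,1]-xy[1])<r)&(abs(P[...,2]-z)<.008)&(d["z_map"]>0);Q=P[m]
        if len(Q)>5: print(c,n,len(Q),rect(Q),'z',np.median(Q[:,2]).round(4),np.percentile(Q[:,2],95).round(4))
E
```

```text
33.1 [0.3451 0.4962 0.1918] [-1.64  0.55  0.9   1.72 -0.47  1.11 -1.21] [-0.1 -0.5  0. ]
yaw -35.1
top10 obj 48 (array([437.3, 117.7]), array([19.3, 19. ]), -88.4) z 0.0585 0.0635
top10 con 499 (array([ 635.1, -137.7]), array([60.8, 60.8]), 45.6) z 0.0482 0.0529
top10 fil 361 (array([ 373.5, -300.3]), array([56.2, 35.4]), 28.2) z 0.048 0.0521
top10 sli 193 (array([ 457.9, -107.6]), array([71.6, 24.4]), 54.1) z 0.0397 0.0442
side10 obj 48 (array([433.6, 116.2]), array([18.6, 14. ]), -58.3) z 0.057 0.062
side10 con 536 (array([ 633.6, -138. ]), array([62.3, 61.5]), -66.0) z 0.047 0.0488
side10 fil 872 (array([ 371.6, -300.6]), array([57.3, 34.1]), 29.2) z 0.0469 0.0486
side10 sli 234 (array([463.8, -97.2]), array([45.6, 22.5]), 55.8) z 0.0385 0.0401
```

View pics/c10a.png

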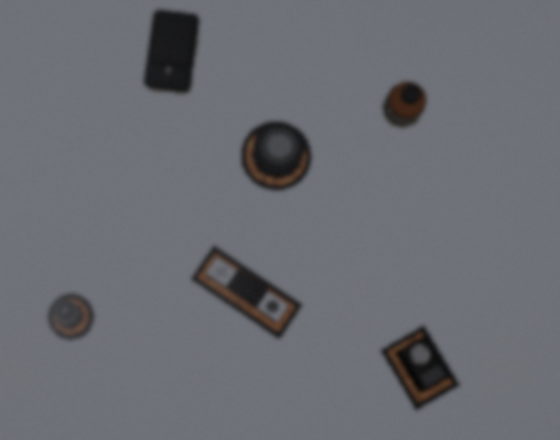

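View pics/c10b.png

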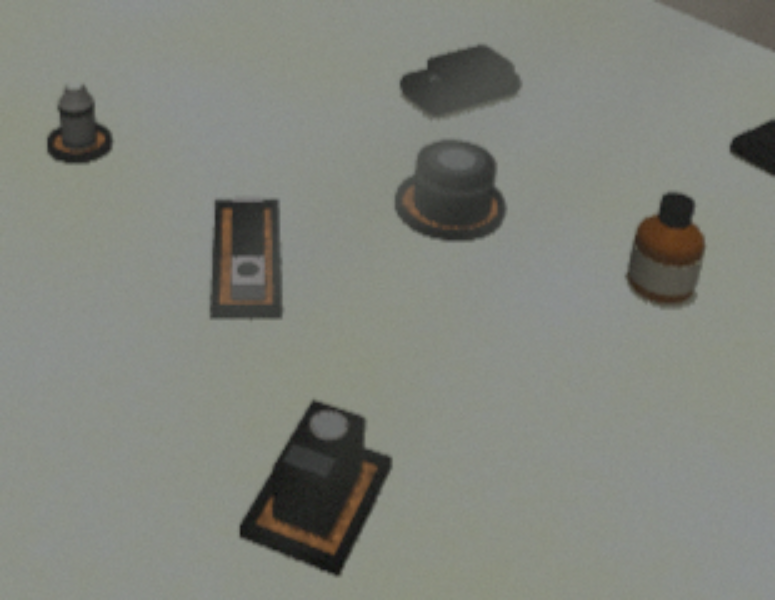

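Both views show all four parts inside their rims with cork around them, so I'm handing in.

```bash
python3 -c "
from cell import arm
print(arm.sign_off())"
```

```text
the job is handed in; nothing more can be done
None
```

All four parts are in their matching trays, placed in the order listed: objective, condenser, filter block, slider. Each was lowered until the wrist force showed light contact (about 7–11 N), then released. The arm then moved clear, and I handed the job in at about 33 s of the 109 s allowed.

**Position:** in the last pictures each part's top centre is within about 3 mm of its tray's measured centre. The clearance is 8 mm all round. The block reads about 28–29° against its tray's 28.5°, and the slider about 55.8° against 55°.

**Height:** seen from the side camera, the condenser, filter block and slider stand 4–5 mm higher than they did on the bench. That fits the 4 mm tray floor, so they sit flat.

**Bystanders:** the bottle and mouse look untouched in both views. I did not measure them again, only looked.

**Disagreements:**
- **Heights:** the top camera reads heights a few mm too large.
- **Slider centre:** the top camera's last reading was about 14 mm off, because that measurement also caught part of the tray or the bar. The side camera and the picture both show the slider centred.

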